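Pack the hexagonal glass tiles and work the squeeze bar

ROBOT

A 6-joint arm with a two-finger parallel gripper is mounted at the origin on the work surface. World frame = base frame: x ahead of the robot, y to its left, z up, the work surface at z = 0. Lengths are in m, angles in rad, forces in N, time in s.
With the tool pointing down it reaches from about 0.25 to 0.775 m from the base axis. Payload 4 kg.
Tool frame: the origin (TCP) lies between the finger pads; the fingertips stand 25 mm ahead of it and the grasp point (between the pads) lies 6 mm ahead of it; z points along the fingers, y is the line along which they close (so a half turn about z gives the same grasp; the last joint's range is limited). The gripper opens to 94 mm and grips with 3 to 60 N. Pads are 16 mm wide; open, the fingers measure 119 mm over their backs; the gripper's body (75 mm by 177 mm) begins 78 mm behind the grasp point.
Start: joints at [1.046, 0.087, 1.371, -0, 1.684, -0.103], TCP at [0.225, 0.502, 0.231] pointing down, gripper open.
Joint ranges: [-3.1, 3.1], [-0.76, 2.03], [0.27, 2.55], [-1.08, 4.22], [0.17, 2.65], [-2.57, 2.57]. Speed limits (rad/s): [2.79, 2.79, 3.14, 3.14, 3.14, 3.14].

INTERFACE

Orientations are given as a 3x3 rotation matrix whose columns are the frame's x, y, z axes.
In Python, from plant import r gives the robot as it stands. Calls block until the motion is done:
- r.move_pose(position, orientation): joint-space move of the TCP to a pose.
- r.move_straight(position, rot=None, rate=0.15): straight line of the TCP; rot=None keeps the orientation; rate is the mean speed in m/s.
- r.set_joints(angles): joint-space move.
- r.ungrasp() and r.grab(): open the fingers fully, or close them until they stop; the grip force is fixed at half the most.
- r.pause(seconds).
- r.ik(position, orientation): joint angles nearest the present ones, or None.
- r.get_image(name): name is "scene" or "top" or "wrist"; returns (picture, depth): 384x512x3 uint8, red, green, blue; 384x512 float32, m along the optical axis (not along the pixel's ray), 0 where there is no reading.
- r.camera_params(name): a dict with "K" (3x3 intrinsics, pixels), "pose" (4x4, takes a point from camera to world coordinates). Camera axes: x right, y down, z forward; pixel columns grow to the right and rows downward; lengths in m; the calibration is good to about 2 mm. A picture is of the moment at which its call begins: read the wrist's pose just before it. camera_params takes no time and is no camera call; for the wrist camera it gives the pose at the moment of the call.
A pose or a line that the arm cannot do raises r.PlanningError and nothing moves.
- r.job_done(): hands the job in; it is judged then, once.
Trained networks look in the newest picture that a camera, given by its name, has taken for a name from the list of things; names that differ only in an ending like _2 or _b are one class to them, and where a whole thing is asked for, a point or a joint stands for the part that bears it (a point fixed in the world has none). Each returns a list of dicts, best first, with "conf" (0 to 1); they miss things now and then, are a little off and sometimes report something else, mostly with a low value. They report only what shows in the picture. A call takes as long as a camera call.
- r.search_frame(camera, target): "rect" ([left, top, width, height] in pixels, round what is visible of it).
- r.tip_of(camera, target): "centre" ([column, row] in pixels: a listed point, or the origin of a listed thing).
Readings, each from a call of its own:
- r.read_time(): time.
- r.read_joint_positions(): joint angles.
- r.read_joint_vel(): joint speeds.
- r.read_joint_torque(): joint torques, N m.
- r.read_position(): TCP position.
- r.read_tool_rot(): TCP orientation.
- r.read_force(): force on the tool from outside, world axes, zero at the start.
- r.read_torque(): the same for the moment, N m.
- r.read_width(): opening from 0.0 (shut) to 1.0 (fully open).
- r.read_grip_force(): force on a finger pad.
Only numpy, scipy, OpenCV 4.12 (cv2) and the standard library are available. Lean on these libraries where they do the work, as an engineer would, in place of code of your own. Each camera call takes 0.05 s, during which the arm holds its last target. There are 200 camera calls.

TASK

Take the brush out of the squeeze tray and lay it on the newspaper, bristles down. Pack all the hexagonal glass tiles flat in the tray in two straight rows along the fence, neighbours in a row flat side to flat side and the second row nested snugly into the first, so that every tile touches at least two others (four tiles make two and two, five make three and two, six make three and three). Only then tilt the spring-centred jog lever fully over to the side with the white ridge (never the other way), hold it there for about a second so that the bar squeezes the pack against the fence, let it spring back upright, and leave the tiles tightly packed and the spool, bottle and wood block undisturbed.

Things in the scene. Friction and masses are not known exactly. Their poses are not given: they have to be found in the camera images.
- tray: shallow fixed tray: plywood floor 6 mm thick, 180 x 260 mm (x by y), side walls 14 mm tall with inner faces at y = -120 and +120 mm. Origin: centre of its underside, on the table; z up. The fence is along the +x edge, the squeeze bar across the -x end, and behind that a grey drive housing, 32 mm tall, x -90 to -132 mm, y -80 to +80 mm. Place and yaw vary.
- fence (a point): middle of the fence's inner face, at tray x = +80 mm, on the tray floor. The fence is an aluminium bar, 24 mm tall from the table. Two tight rows with tile corners against the fence have their tile centres at tray x = +45 and -7 mm, 60 mm between centres in a row, the second row shifted by half of that.
- squeeze_bar (a joint): slide in m of the steel squeeze bar (220 mm along y, 14 mm thick, top 26 mm above the table): 0 at rest, front face at tray x = -57 mm; positive towards the fence. Follows the lever, 35 mm per rad; at full tilt (14.7 mm) its face stands 1.3 mm short of a tight two-row pack. It pushes looser tiles together and returns with the lever.
- lever_box: fixed grey control box, 100 x 90 x 50 mm (x, y, z), with the jog lever standing in the middle of its top and a white ridge (70 x 8 x 6 mm) on the top along its +y edge. Origin: centre of the underside. Its place and yaw vary.
- jog_lever (a joint): tilt of the jog lever in rad, 0 upright, positive towards the white ridge (box +y), end stops at +0.42 and -0.42. It pivots about the box's x axis, 50 mm above the table. A spring (0.5 N m per rad, 2.5 N at the knob at full tilt) returns it to 0 when let go. Over 0.33 counts as full tilt.
- lever_knob (a point): centre of the black ball, 32 mm diameter, on the lever's 10 mm steel rod; 85 mm from the pivot, so 135 mm above the table when upright; moves about 35 mm sideways at full tilt
- newspaper: folded sheet of newspaper fixed flat on the table, 150 x 220 x 2 mm (x, y, z). Origin: centre of its underside. Its place and yaw vary.
- brush: wooden block brush, 150 x 36 x 34 mm (x, y, z): wooden back 18 mm thick above 16 mm of stiff dark bristles (140 x 30 mm); 0.12 kg. Origin: centre of the underside of the bristles; x along its length, z up with the bristles down. It starts lying in the tray.
- tile1: hexagonal tile, green glass in a grey lead rim: prism 60 mm across flats (69.3 mm across corners), 22 mm thick, with a round green boss, 32 mm diameter and 28 mm tall, in the middle of its top (boss top 50 mm above the underside); about 0.22 kg. May be absent. Origin: centre of the underside; z up, x through one of its six corners. All tiles are alike.
- tile2: hexagonal tile, green glass in a grey lead rim: prism 60 mm across flats (69.3 mm across corners), 22 mm thick, with a round green boss, 32 mm diameter and 28 mm tall, in the middle of its top (boss top 50 mm above the underside); about 0.22 kg. May be absent. Origin: centre of the underside; z up, x through one of its six corners. All tiles are alike.
- tile3: hexagonal tile, green glass in a grey lead rim: prism 60 mm across flats (69.3 mm across corners), 22 mm thick, with a round green boss, 32 mm diameter and 28 mm tall, in the middle of its top (boss top 50 mm above the underside); about 0.22 kg. May be absent. Origin: centre of the underside; z up, x through one of its six corners. All tiles are alike.
- tile4: hexagonal tile, green glass in a grey lead rim: prism 60 mm across flats (69.3 mm across corners), 22 mm thick, with a round green boss, 32 mm diameter and 28 mm tall, in the middle of its top (boss top 50 mm above the underside); about 0.22 kg. May be absent. Origin: centre of the underside; z up, x through one of its six corners. All tiles are alike.
- tile5: hexagonal tile, green glass in a grey lead rim: prism 60 mm across flats (69.3 mm across corners), 22 mm thick, with a round green boss, 32 mm diameter and 28 mm tall, in the middle of its top (boss top 50 mm above the underside); about 0.22 kg. May be absent. Origin: centre of the underside; z up, x through one of its six corners. All tiles are alike.
- tile6: hexagonal tile, green glass in a grey lead rim: prism 60 mm across flats (69.3 mm across corners), 22 mm thick, with a round green boss, 32 mm diameter and 28 mm tall, in the middle of its top (boss top 50 mm above the underside); about 0.22 kg. May be absent. Origin: centre of the underside; z up, x through one of its six corners. All tiles are alike.
- solder_spool: bystander: aluminium solder spool, 60 mm diameter, 50 mm tall. Origin: centre of its underside.
- flux_bottle: bystander: white bottle with a blue cap, 52 mm diameter, 130 mm tall. Origin: centre of its underside.
- wood_block: bystander: wooden block 60 x 120 x 36 mm. Origin: centre of its underside.

How it is judged:
By the outcome, as a careful person would: the job done as asked, in the order asked, and still so for the second after the job is handed in, with the robot touching nothing.
Of tile1, tile2, tile3, tile4, tile5, tile6 only 4 to 6 are there at a start; the rules pass over those that are not, and their reading is None.
At some moment in a run one of tile1, tile2, tile3, tile4, tile5, tile6, brush may be knocked a few centimetres aside while the robot is not near it.
Once in a run the grip may slacken for a moment while it holds something.
It also fails if it takes over 210 s, if anything falls off the work surface, if the arm or the gripper's body presses on something with over 40 N, if the wrist force passes 120 N, or if a joint passes its speed limit or range.

## Working session

There is one attempt and no reset: what is moved stays moved. The work goes in short steps, each a Python script; the robot and the scene stay as the last script left them, time stands still between calls to the robot, and variables do not carry over. Pictures are saved under pics/ and viewed, at most 14 in all, crops included, and the job is handed in when it is done.

```bash
ls; mkdir -p pics; python3 - <<'E'
from plant import r
import cv2,numpy as np
for n in ["scene","top"]:
    im,d=r.get_image(n); np.save(f"{n}_d.npy",d); cv2.imwrite(f"pics/{n}0.png",im[:,:,::-1]); np.save(f"{n}_i.npy",im)
    c=r.camera_params(n); print(n,c["K"].round(1).tolist(),c["pose"].round(3).tolist())
for t in ["tile1","brush","lever_box","lever_knob","tray","fence","newspaper"]:
    print(t,[(np.round(x["centre"],1).tolist(),round(x["conf"],2)) for x in r.tip_of("top",t)])
print(r.read_time())
E
```

```text
pics
plant.py
scene [[496.5, 0.0, 259.6], [0.0, 496.5, 189.3], [0.0, 0.0, 1.0]] [[0.848, 0.426, -0.315, 0.997], [0.53, -0.675, 0.513, -0.636], [0.006, -0.602, -0.798, 1.122], [0.0, 0.0, 0.0, 1.0]]
top [[398.3, 0.0, 256.4], [0.0, 398.3, 193.8], [0.0, 0.0, 1.0]] [[0.004, -0.999, 0.04, 0.546], [-1.0, -0.005, -0.012, 0.021], [0.012, -0.04, -0.999, 1.104], [0.0, 0.0, 0.0, 1.0]]
tile1 [([129.4, 224.3], 0.95), ([163.7, 181.0], 0.69), ([249.0, 189.2], 0.64), ([163.3, 218.2], 0.56), ([163.7, 257.0], 0.55), ([375.0, 244.9], 0.23)]
brush [([254.1, 183.5], 0.65)]
lever_box [([367.4, 178.4], 0.95)]
lever_knob []
tray [([249.5, 190.2], 0.91)]
fence [([247.8, 158.3], 0.94)]
newspaper [([378.1, 243.7], 0.55)]
0.45
```

View pics/top0.png

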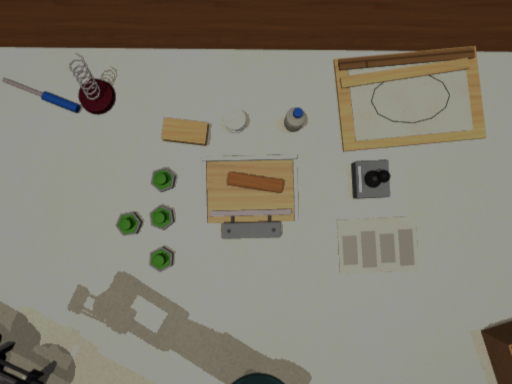

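View pics/scene0.png

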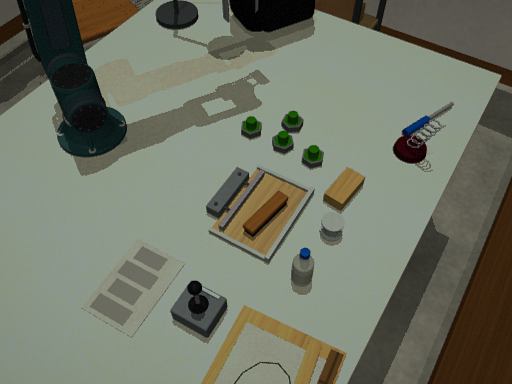

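Top picture: four tiles at about (163,180), (129,224), (161,217) and (161,259). The brush is in the tray at (255,182). The lever box is at (371,179) with its white ridge on the left (+y), and the newspaper is at (378,244). The scene view agrees. Next are closer views from the wrist.

```bash
cat > h.py <<'E'
from plant import r
import cv2,numpy as np
def pt(cam,px,z,P=None):
    c=P or r.camera_params(cam); K=np.array(c["K"]);T=np.array(c["pose"])
    d=T[:3,:3]@np.linalg.solve(K,[px[0],px[1],1.]); o=T[:3,3]
    return o+d*(z-o[2])/d[2]
def rot(a):  # tool down, tool y (closing) axis along world angle a
    y=np.array([np.cos(a),np.sin(a),0]); z=np.array([0,0,-1.]); return np.column_stack([np.cross(y,z),y,z])
def cloud(cam):
    P=r.camera_params(cam); im,d=r.get_image(cam)
    K=np.array(P["K"]);T=np.array(P["pose"]); v,u=np.indices(d.shape)
    p=np.stack([(u-K[0,2])/K[0,0]*d,(v-K[1,2])/K[1,1]*d,d],-1)@T[:3,:3].T+T[:3,3]
    p[d==0]=np.nan
    return im,p,P
def save(n,im): cv2.imwrite(f"pics/{n}.png",im[:,:,::-1])
def wrap(a,m): return (a+m/2)%m-m/2
E
python3 - <<'E'
from h import *
for n,px,z in [("tray",(250,190),0),("knob",(375,178),.135),("box",(371,179),.05),("news",(378,244),0),("spool",(235,120),.05),("bottle",(296,118),.1),("block",(185,131),.036)]+[("t",p,.05) for p in [(163,180),(129,224),(161,217),(161,259)]]:
    print(n,pt("top",px,z).round(3))
for n,x,y in [("tray",.54,.03),("tiles",.5,.29),("lever",.5,-.28)]:
    for z in (.36,.33,.3):
        try: r.move_pose([x-.05,y,z],rot(np.pi/2)); break
        except r.PlanningError as e: print(n,z,e)
    r.pause(.3); im,p,P=cloud("wrist"); save("w_"+n,im); np.savez("w_"+n,im=im,p=p,K=P["K"],T=P["pose"]); print(n,z,np.array(P["pose"]).round(3).tolist(),r.read_joint_positions().round(2))
cv2.imwrite("pics/w_all.png",np.hstack([cv2.resize(cv2.imread(f"pics/w_{n}.png"),None,fx=.78,fy=.78) for n in ("tray","tiles")]))
print(P["K"],r.read_time())
E
```

```text
tray [0.601 0.025 0.   ]
knob [ 0.625 -0.281  0.135]
box [ 0.63  -0.297  0.05 ]
news [ 0.453 -0.33   0.   ]
spool [0.785 0.066 0.05 ]
bottle [ 0.78  -0.091  0.1  ]
block [0.758 0.201 0.036]
t [0.624 0.255 0.05 ]
t [0.507 0.343 0.05 ]
t [0.526 0.259 0.05 ]
t [0.416 0.258 0.05 ]
tray 0.36 [[-0.0, 0.962, 0.272, 0.411], [1.0, -0.0, 0.001, 0.031], [0.001, 0.272, -0.962, 0.515], [0.0, 0.0, 0.0, 1.0]] [-0.05 -0.03  1.24 -0.    1.94 -1.63]
tiles 0.36 [[0.002, 0.962, 0.272, 0.371], [1.0, -0.003, 0.0, 0.29], [0.001, 0.272, -0.962, 0.515], [0.0, 0.0, 0.0, 1.0]] [ 0.46  0.07  1.14 -0.    1.94 -1.1 ]
lever 0.36 [[-0.0, 0.962, 0.272, 0.371], [1.0, 0.0, 0.001, -0.279], [0.001, 0.272, -0.962, 0.515], [0.0, 0.0, 0.0, 1.0]] [-0.66  0.05  1.15  0.    1.94 -2.23]
[[288.12168256   0.         256.87168592]
 [  0.         288.12168256 197.98250459]
 [  0.           0.           1.        ]] 6.5833
```

View pics/w_all.png

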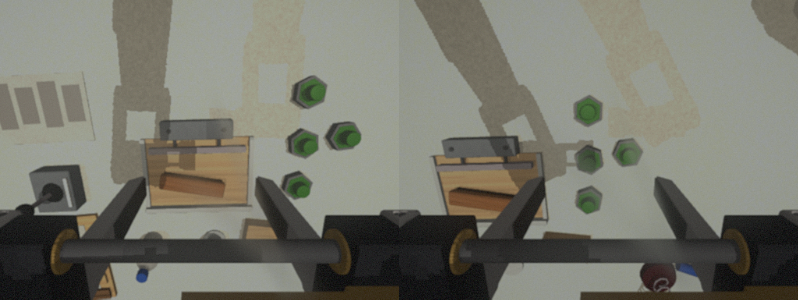

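View pics/w_lever.png

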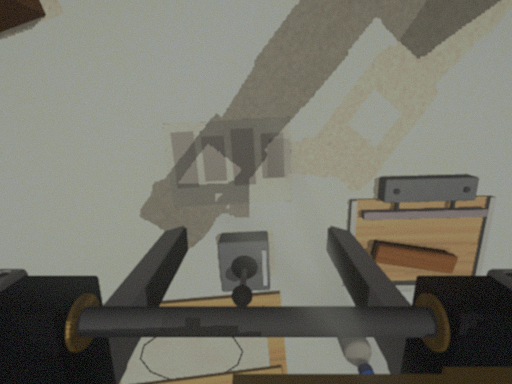

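Wrist pictures: the brush lies bristles down in the tray, and the four tiles are in the clear on the left (+y). The ridge is on the +y side of the lever box. I'll now measure poses from the depth.

```bash
cat >> h.py <<'E'
from scipy.optimize import least_squares
def sel(p,c,rad,z0,z1):
    q=p.reshape(-1,3); q=q[~np.isnan(q[:,0])]
    return q[(np.hypot(*(q[:,:2]-np.array(c)[:2]).T)<rad)&(q[:,2]>z0)&(q[:,2]<z1)]
def rect(q):
    (c,(w,h),a)=cv2.minAreaRect((q[:,:2]*1000).astype(np.float32)); return np.array(c)/1000,(w,h),np.radians(a)
def circ(q):  # boss: centre by fitting the hull with fixed radius 16mm
    h=cv2.convexHull((q[:,:2]*1000).astype(np.float32))[:,0]
    return least_squares(lambda x:np.hypot(*(h-x).T)-16,h.mean(0),loss="soft_l1").x/1000
def tile(p,c,z0=0.):
    b=sel(p,c,.045,z0+.044,z0+.056); c=circ(b)
    q=sel(p,c,.04,z0+.014,z0+.027)
    h=cv2.convexHull((q[:,:2]*1000).astype(np.float32))[:,0]
    # densify hull edges
    e=np.concatenate([h+(np.roll(h,-1,0)-h)*t for t in (0,.25,.5,.75)]) 
    def f(x):
        d=e-x[:2]; th=x[2]+np.pi/6+np.arange(6)*np.pi/3
        return (d@np.array([np.cos(th),np.sin(th)])).max(1)-30
    s=min((least_squares(f,[*(c*1000),a],loss="soft_l1") for a in np.radians([-20,0,20])),key=lambda s:s.cost)
    return c,s.x[:2]/1000,wrap(s.x[2],np.pi/3),np.sqrt(2*s.cost/len(e)),b[:,2].mean(),len(b)
E
python3 - <<'E'
from h import *
L=lambda n:np.load(f"w_{n}.npz")["p"]
t=L("tiles")
for n in("tiles","tray"):
  for c in [(.624,.255),(.507,.343),(.526,.259),(.416,.258)]:
    try: a=tile(L(n),c); print(n,a[0].round(4),a[1].round(4),"yaw",np.degrees(a[2]).round(1),"res",a[3].round(2),a[4].round(4),a[5])
    except Exception as e: print(n,c,e)
p=L("tray"); q=sel(p,(.5,.03),.11,.029,.036); print("housing",len(q),rect(q))
q=sel(p,(.6,.03),.2,.0,.012); print("table z",np.median(sel(p,(.45,.2),.03,-.01,.01)[:,2]))
q=sel(p,(.68,.03),.15,.019,.028); q=q[q[:,0]>.64]; print("fence",len(q),rect(q))
q=sel(p,(.6,.03),.1,.033,.05); q=q[q[:,0]>.56]; print("brush",len(q),rect(q),q[:,2].mean())
q=sel(p,(.57,.03),.12,.023,.029);q=q[(q[:,0]<.6)];print("bar",len(q),rect(q))
p=L("lever")
q=sel(p,(.63,-.29),.1,.046,.053); print("box",rect(q))
q=sel(p,(.63,-.29),.1,.0545,.059); print("ridge",len(q),rect(q) if len(q)>3 else 0)
q=sel(p,(.63,-.29),.08,.125,.16); print("knob",len(q),q.mean(0))
im=np.load("w_lever.npz")["im"]
q=sel(p,(.45,-.32),.2,.0008,.01); print("news",len(q),rect(q))
E
```

```text
tiles [0.6276 0.2622] [0.628  0.2628] yaw -9.8 res 0.4 0.0501 232
tiles [0.5069 0.3541] [0.5073 0.354 ] yaw -22.1 res 0.31 0.0501 267
tiles [0.5245 0.265 ] [0.5246 0.2653] yaw 9.2 res 0.22 0.0501 263
tiles [0.4122 0.2652] [0.4124 0.2659] yaw -2.7 res 0.54 0.05 311
tray [0.6277 0.2619] [0.6281 0.2623] yaw -10.3 res 0.62 0.0501 253
tray [0.5072 0.3533] [0.5075 0.3537] yaw -22.7 res 0.38 0.05 318
tray [0.5247 0.2647] [0.5249 0.2649] yaw 9.1 res 0.4 0.0501 296
tray [0.4124 0.2647] [0.4125 0.2649] yaw -2.8 res 0.28 0.05 354
housing 2342 (array([0.53999744, 0.02306976]), (138.60464477539062, 159.27664184570312), np.float64(0.026141069111567397))
table z 0.0005304865419750726
fence 1042 (array([0.72718152, 0.03545735]), (92.28959655761719, 272.8582763671875), np.float64(0.027681472694988253))
brush 1599 (array([0.61993738, 0.01134827]), (149.6542510986328, 36.097755432128906), np.float64(1.418924505627057)) 0.04007546653369458
bar 1060 (array([0.52021234, 0.01544764]), (127.36442565917969, 207.7027130126953), np.float64(0.38827197586063095))
box (array([ 0.62939587, -0.3021124 ]), (99.6229476928711, 89.93181610107422), np.float64(0.049068422673141314))
ridge 309 (array([ 0.62753418, -0.29253018]), (69.02455139160156, 60.59556579589844), np.float64(0.00995481501152673))
knob 365 [ 0.62413867 -0.30161831  0.14455225]
news 18555 (array([ 0.44577133, -0.32020706]), (391.4120788574219, 398.9442138671875), np.float64(0.04272892998458661))
```

```bash
python3 - <<'E'
from h import *
p=np.load("w_tray.npz")["p"]
q=sel(p,(.5,.03),.11,.029,.036); q=q[q[:,0]<.525]; print("housing",len(q),rect(q),q[:,:2].min(0),q[:,:2].max(0))
q=sel(p,(.68,.03),.15,.019,.026); q=q[(q[:,0]>.655)&(q[:,0]<.705)&(abs(q[:,1]-.03)<.14)]; print("fence",len(q),rect(q))
# inner edge: per y-bin min x of fence top
q=q[q[:,2]>.0225]; b=[(yb,q[abs(q[:,1]-yb)<.004,0].min(),q[abs(q[:,1]-yb)<.004,0].max()) for yb in np.arange(-.08,.14,.02) if (abs(q[:,1]-yb)<.004).any()]; print(np.round(b,4).tolist())
q=sel(p,(.5,.03),.2,.024,.028); q=q[(q[:,0]>.535)&(q[:,0]<.57)&(abs(q[:,1]-.03)<.12)]; print("bar",len(q),rect(q))
# walls
q=sel(p,(.6,.03),.2,.011,.0155); q=q[(q[:,0]>.53)&(q[:,0]<.67)]
for s in (q[q[:,1]>.12],q[q[:,1]<-.07]): print("wall",len(s),rect(s))
p=np.load("w_lever.npz")["p"]
q=sel(p,(.63,-.25),.05,.0545,.059); q=q[q[:,1]>-.27];print("ridge",len(q),rect(q))
qq=sel(p,(.45,-.33),.3,-.01,.01); 
for lo in(.001,.0015):
  a=qq[(qq[:,2]>lo)&(qq[:,2]<.004)&(abs(qq[:,0]-.45)<.09)&(abs(qq[:,1]+.33)<.13)]; print(lo,len(a),np.median(a,0),rect(a))
E
```

```text
housing 2284 (array([0.49170474, 0.02179943]), (42.03522872924805, 159.25851440429688), np.float64(0.027512857147283406)) [ 0.46927453 -0.05783041] [0.51392103 0.10184135]
fence 892 (array([0.68820752, 0.02686703]), (13.895927429199219, 257.8416748046875), np.float64(0.027681472694988253))
[[-0.08, 0.6851, 0.6963], [-0.06, 0.6847, 0.6962], [-0.04, 0.6838, 0.6961], [-0.02, 0.6838, 0.6947], [0.0, 0.6832, 0.6939], [0.02, 0.6826, 0.6942], [0.04, 0.6812, 0.6943], [0.06, 0.6808, 0.6916], [0.08, 0.6807, 0.6916], [0.1, 0.6811, 0.6919], [0.12, 0.6797, 0.6925], [0.14, 0.6792, 0.6896]]
bar 672 (array([0.54132068, 0.02295975]), (11.891181945800781, 217.7777557373047), np.float64(0.003144451255333776))
wall 371 (array([0.5999201 , 0.14938153]), (139.9853057861328, 10.316795349121094), np.float64(0.026777029899283718))
wall 334 (array([ 0.59933777, -0.10078558]), (36.569889068603516, 138.44039916992188), np.float64(1.3953989395056239))
ridge 153 (array([ 0.62726855, -0.26582132]), (69.02396392822266, 7.189979553222656), np.float64(0.009567804649975874))
0.001 10228 [ 0.44726117 -0.32793755  0.0023896 ] (array([ 0.45005603, -0.32990036]), (179.4275665283203, 259.83233642578125), np.float64(0.0003252414089435042))
0.0015 8725 [ 0.44730504 -0.32682269  0.00255177] (array([ 0.44993414, -0.32992685]), (259.83697509765625, 179.23663330078125), np.float64(1.5706533150443593))
```

```bash
cat >> h.py <<'E'
TC=np.array([.6027,.0249]); TY=.0272
def tray(x,y): return TC+np.array([[np.cos(TY),-np.sin(TY)],[np.sin(TY),np.cos(TY)]])@[x,y]
def untray(w): return np.array([[np.cos(TY),np.sin(TY)],[-np.sin(TY),np.cos(TY)]])@(np.array(w)[:2]-TC)
def hover(xy,a,z): r.move_pose([*xy,z],rot(a))
def go(xy,z,a=None,rate=.15): r.move_straight([*xy,z],None if a is None else rot(a),rate)
E
python3 - <<'E'
from h import *
p0=r.read_position(); im,p,P=(lambda c:(c["im"],c["p"],0))(np.load("w_tray.npz"))
c,a=np.array([.6199,.0113]),1.419-np.pi/2
g=c-np.array([.005,0])
r.ungrasp(); hover(g,a,.14); go(g,.039); r.grab(); print("w",r.read_width(),r.read_grip_force())
go(g,.085); print("w",r.read_width())
N=np.array([.449,-.330])
go(N,.085,0.,.2); print("w",r.read_width()); go(N,.0365,rate=.08); print(r.read_force()); r.ungrasp(); go(N,.16)
r.move_pose([.45,-.05,.36],rot(np.pi/2)); r.pause(.2); im,p,P=cloud("wrist"); save("w2",im); print(r.read_time())
q=sel(p,N,.12,.03,.045); print(len(q),rect(q),q[:,2].mean())
E
```

```text
w 0.37931255064267255 29.999936521053314
w 0.3844035035443949
w 0.3764751171413424
[ 0.22108502 -0.31744839 -0.60057473]
17.3417
1883 (array([ 0.44768182, -0.3288421 ]), (150.21633911132812, 34.16798400878906), np.float64(1.5668374046764393)) 0.035887169203270924
```

View pics/w2.png

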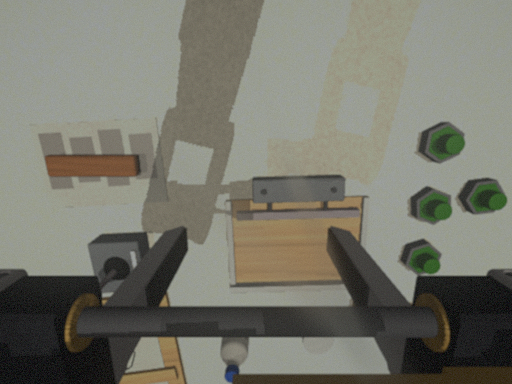

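The brush lies on the newspaper at (46–138, 165), well inside its edges, and the tray is empty. Now the tiles, with a fresh look before each pick.

```bash
cat >> h.py <<'E'
def tiles(view=(.45,.17,.36)):
    r.move_pose(view,rot(np.pi/2)); r.pause(.15); im,p,P=cloud("wrist")
    m=((p[...,2]>.043)&(p[...,2]<.064)&(im[...,1].astype(int)>im[...,0]+25)&(im[...,1].astype(int)>im[...,2]+25)).astype(np.uint8)
    n,l,s,_=cv2.connectedComponentsWithStats(m); out=[]
    for i in range(1,n):
        if s[i,4]>80:
            q=p[l==i]; z0=np.median(q[:,2])-.05; z0=.006 if z0>.003 else 0.
            out.append((z0,)+tile(p,q[:,:2].mean(0),z0))
    return out,im,p
def show(ts):
    for t in ts: print("z0",t[0],"w",t[1].round(4),"tray mm",(untray(t[1])*1000).round(1),(untray(t[2])*1000).round(1),"yaw-TY",round(np.degrees(wrap(t[3]-TY,np.pi/3)),1),"res",t[4].round(2))
def slide(dx,dy,n,lim):  # step in tray mm until force rises
    u=(tray(dx,dy)-TC)/1000; f0=np.array(r.read_force())
    for i in range(n):
        p=np.array(r.read_position()) if i==0 else p
        p=p+np.array([*u,0]); r.move_straight(p,None,.02)
        f=(np.array(r.read_force())-f0)[:2]@(-u/np.linalg.norm(u))
        if f>lim: break
    print("slide",i+1,"f",f.round(1)); return p
def pick(t):
    a=TY+wrap(t[3]-TY,np.pi/3); c=(t[1]+t[2])/2
    hover(c,a,.14); go(c,.049+t[0]); r.grab(); w=r.read_width(); go(c,.09); print("picked",c.round(4),w,r.read_width(),r.read_grip_force()); return a
def carry(x,y):
    c=tray(x/1000,y/1000); go(c,.09,TY,.2); w=r.read_width(); go(c,.0555,rate=.08); print("down w",w,r.read_width(),np.round(r.read_force(),1))
def letgo():
    r.ungrasp(); p=r.read_position(); go(p[:2],.14)
E
python3 - <<'E'
from h import *
ts,im,p=tiles(); show(ts)
t=min(ts,key=lambda t:np.hypot(*(t[1]-[.6276,.262])))
pick(t); carry(42,-30); slide(.5,0,14,4); letgo()
ts,im,p=tiles(); save("w3",im); show(ts); print(r.read_time())
E
```

```text
z0 0.0 w [0.4123 0.2651] tray mm [-183.8  245.3] [-183.9  245.3] yaw-TY -5.0 res 0.47
z0 0.0 w [0.5071 0.3539] tray mm [-86.6 331.5] [-86.4 331.4] yaw-TY -24.1 res 0.4
z0 0.0 w [0.6281 0.2625] tray mm [ 31.9 236.8] [ 31.7 236.9] yaw-TY -11.2 res 0.41
picked [0.628  0.2625] 0.3357612660484388 0.3328614227073038 29.999564588069916
down w 0.3348668292760607 0.33694905035679695 [ 0.2 -0.4 -1.5]
slide 12 f 6.7
z0 0.0 w [0.4123 0.2651] tray mm [-183.8  245.3] [-183.8  245.3] yaw-TY -4.1 res 0.34
z0 0.0 w [0.5068 0.3538] tray mm [-87.  331.3] [-86.4 331.5] yaw-TY -24.2 res 0.32
30.5333
```

View pics/w3.png

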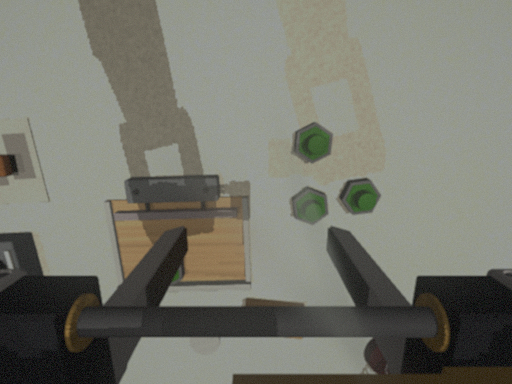

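One tile is placed, at (175,270) behind the finger. The sunlit tile at (310,207) fell below my green threshold, so I'll loosen it and view from further back.

```bash
sed -i 's/\[...,0\]+25/[...,0]+10/; s/\[...,2\]+25/[...,2]+10/; s/view=(.45,.17,.36)/view=(.40,.13,.37)/' h.py
python3 - <<'E'
from h import *
ts,im,p=tiles(); show(ts)
t=min(ts,key=lambda t:np.hypot(*(t[1]-[.5245,.265])))
A=untray(min(ts,key=lambda t:np.hypot(*(untray(t[1])-[.045,-.03])))[1])*1000
print(A)
pick(t); carry(41,A[1]+65); slide(0,-.5,11,4); slide(.5,0,12,4); letgo()
ts,im,p=tiles((.38,.08,.38)); save("w4",im); show(ts); print(r.read_time())
E
```

```text
z0 0.0 w [0.4124 0.2651] tray mm [-183.7  245.2] [-183.9  245.2] yaw-TY -4.6 res 0.34
z0 0.0 w [0.5075 0.3536] tray mm [-86.3 331.1] [-86.5 331.4] yaw-TY -24.3 res 0.32
z0 0.006 w [ 0.6482 -0.0029] tray mm [ 44.7 -29. ] [ 45.9 -28.7] yaw-TY 0.1 res 1.72
[ 44.74703986 -29.03862059]
picked [0.5073 0.3537] 0.3354029662395885 0.3341716164215024 29.999426007270813
down w 0.3318614426073418 0.3295759300607654 [-1.7  4.4  5.4]
slide 11 f -1.0
slide 12 f 2.4
z0 0.0 w [0.4123 0.2649] tray mm [-183.8  245.1] [-184.   245.1] yaw-TY -4.0 res 0.41
z0 0.0 w [0.5494 0.1879] tray mm [-48.8 164.4] [-48.  162.3] yaw-TY -4.4 res 1.69
z0 0.006 w [ 0.6486 -0.0036] tray mm [ 45.1 -29.7] [ 44.6 -29.2] yaw-TY -1.6 res 0.78
z0 0.006 w [0.6478 0.071 ] tray mm [46.3 44.8] [45.4 44.4] yaw-TY 21.5 res 0.91
46.6667
```

View pics/w4.png

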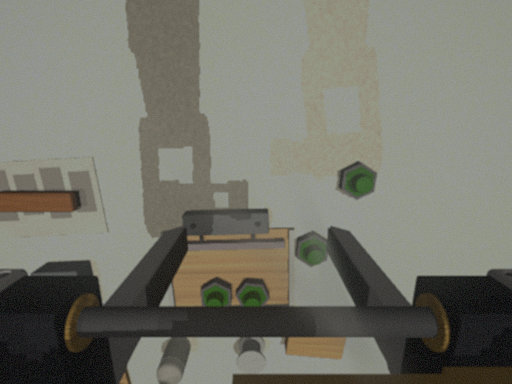

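Picture: row one's tiles are at (215,295) and (253,292). The undetected sunlit tile was brushed on the way and now stands at (312,248) beside the tray. The tile at (253,292) is twisted by 21° and too far out, so I'll drop the colour test and re-seat it.

```bash
python3 - <<'E'
s=open('h.py').read()
i=s.index("&(im[...,1].astype"); j=s.index(").astype(np.uint8)\n    n,l")
s=s[:i]+"&(p[...,1]>-.15)&(p[...,0]<.71)&(p[...,0]>.25)"+s[j:]
open('h.py','w').write(s)
E
python3 - <<'E'
from h import *
ts,im,p=tiles(); show(ts)
near=lambda ts,x,y:min(ts,key=lambda t:np.hypot(*(untray(t[1])*1000-[x,y])))
A=untray(near(ts,45,-30)[1])*1000
pick(near(ts,46,44.8)); carry(41,A[1]+64); slide(0,-.5,9,4); slide(.5,0,12,4); letgo()
ts,im,p=tiles((.34,.06,.38)); show(ts);print(r.read_time())
print("tall tile z", sel(p,(.549,.188),.02,.03,.07)[:,2].max())
E
```

```text
z0 0.0 w [0.4123 0.2648] tray mm [-183.8  245. ] [-183.9  245.1] yaw-TY -5.0 res 0.38
z0 0.0 w [0.5496 0.1879] tray mm [-48.7 164.4] [-48.6 162. ] yaw-TY -7.7 res 1.67
z0 0.006 w [ 0.648  -0.0033] tray mm [ 44.5 -29.4] [ 45.9 -29. ] yaw-TY -1.3 res 1.54
z0 0.006 w [0.647  0.0703] tray mm [45.6 44.1] [46.9 44.7] yaw-TY 21.3 res 1.73
picked [0.6477 0.0705] 0.33592725118806827 0.33500083986165063 29.999416172504425
down w 0.3367520191785742 0.33174880911035654 [-0.7 -1.1 -1.5]
slide 9 f 2.9
slide 12 f -1.0
z0 0.0 w [0.4122 0.2647] tray mm [-183.9  244.9] [-184.   244.8] yaw-TY -4.9 res 0.36
z0 0.0 w [0.5492 0.188 ] tray mm [-49.  164.5] [-48.4 160.4] yaw-TY -5.8 res 1.86
60.3667
tall tile z 0.05386111533781468
```

```bash
sed -i 's/z0+.014,z0+.027/z0+.0185,z0+.027/' h.py
python3 - <<'E'
from h import *
ts,im,p=tiles((.38,.03,.38)); show(ts); save("w5",im[150:340])
E
```

```text
z0 0.0 w [0.412  0.2646] tray mm [-184.1  244.8] [-183.8  245.1] yaw-TY -4.8 res 0.4
z0 0.006 w [ 0.6487 -0.0046] tray mm [ 45.1 -30.8] [ 44.3 -27.5] yaw-TY 1.5 res 1.65
z0 0.006 w [0.6466 0.0554] tray mm [44.7 29.3] [43.6 26.4] yaw-TY 1.1 res 2.2
```

View pics/w5.png

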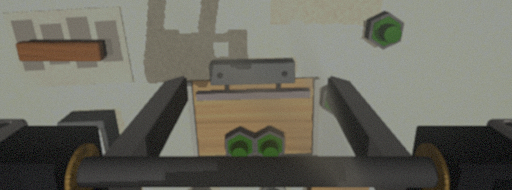

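```bash
python3 - <<'E'
from h import *
near=lambda ts,x,y:min(ts,key=lambda t:np.hypot(*(untray(t[1])*1000-[x,y])))
ts,im,p=tiles((.34,.19,.37)); show(ts)
t=near(ts,-49,164)
pick(t); carry(-14,-.7); slide(.5,0,18,3); letgo()
ts,im,p=tiles((.32,.11,.38)); show(ts); save("w6",im); print(r.read_time())
E
```

```text
z0 0.0 w [0.4116 0.265 ] tray mm [-184.5  245.2] [-183.9  245.5] yaw-TY -2.8 res 0.44
z0 0.0 w [0.5492 0.1878] tray mm [-49.  164.3] [-48.5 164.7] yaw-TY -5.3 res 0.42
picked [0.5495 0.188 ] 0.33199075001006134 0.3363613587992085 29.999518990516663
down w 0.3336701555115203 0.3326471404880305 [ 0.4  0.8 -2. ]
slide 18 f 2.0
z0 0.0 w [0.4119 0.2644] tray mm [-184.2  244.6] [-184.2  244.8] yaw-TY -5.9 res 0.67
z0 0.006 w [0.5957 0.0245] tray mm [-7.  -0.2] [-8.8 -0.3] yaw-TY 7.5 res 1.4
74.7667
```

View pics/w6.png

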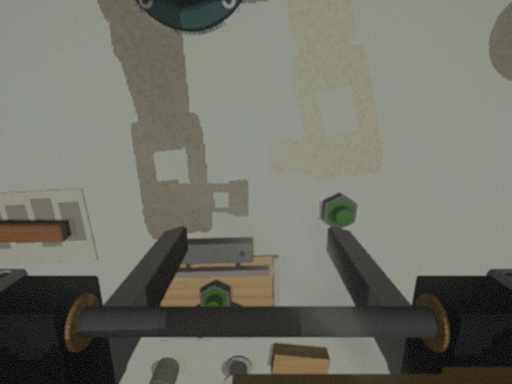

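```bash
python3 - <<'E'
from h import *
near=lambda ts,x,y:min(ts,key=lambda t:np.hypot(*(untray(t[1])*1000-[x,y])))
ts,im,p=tiles((.37,.15,.37)); show(ts)
t=near(ts,-184,245); t=t[:3]+(TY+wrap(np.radians(-4.6),np.pi/3),)+t[4:]
pick(t); carry(-12,65); slide(0,-.5,10,3); slide(.5,0,12,3); letgo()
# look from the side: gripper turned so the fingers leave the tray in view
for k in (.40,.45,.36):
    try: r.move_pose([k,.05,.43],rot(np.pi/2)); break
    except r.PlanningError: pass
r.pause(.2); im,p,P=cloud("wrist"); save("w7",im); print(k,r.read_time())
for x,y in [(45,-30.8),(44.7,29.3),(-7,0),(-7,60)]:
    w=tray(x/1000,y/1000); b=sel(p,w,.028,.05,.062); print(len(b),(untray(circ(b))*1000).round(1) if len(b)>10 else None)
E
```

```text
z0 0.0 w [0.4119 0.265 ] tray mm [-184.2  245.2] [-183.8  245.3] yaw-TY -4.5 res 0.25
z0 0.006 w [0.5952 0.0251] tray mm [-7.5  0.4] [-1.1  1. ] yaw-TY -0.9 res 2.22
picked [0.4121 0.2651] 0.33373287914608574 0.33804524480004633 29.99951809644699
down w 0.33315902484196375 0.3341173254084645 [-0.8  0.1 -1.6]
slide 10 f 0.5
slide 12 f 0.4
0.4 90.05
175 [ 43.9 -29.8]
177 [44.8 29.5]
180 [-7.2 -0.4]
183 [-8.  60.2]
```

View pics/w7.png

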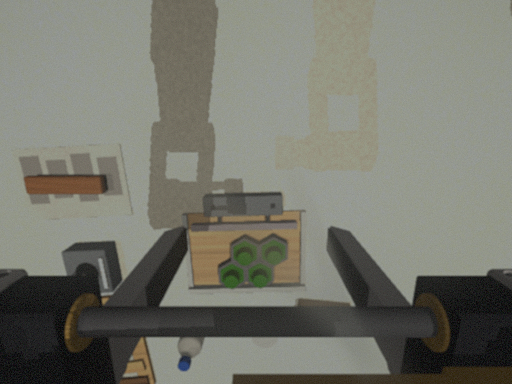

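Picture: all four tiles are nested against the fence, at about (232,275), (260,275), (245,255) and (273,250). I'll take a closer look at the gaps before squeezing.

```bash
python3 - <<'E'
from h import *
r.move_pose([.67,.04,.23],rot(np.pi/2)); r.pause(.3); im,p,P=cloud("wrist"); c=im[30:290,110:400]; save("w8",cv2.resize(c,None,fx=2.2,fy=2.2,interpolation=cv2.INTER_CUBIC))
for x,y in [(45,-30.8),(44.7,29.3),(-7,0),(-7,60)]:
    w=tray(x/1000,y/1000); b=sel(p,w,.028,.05,.062); print(len(b),(untray(circ(b))*1000).round(1) if len(b)>10 else None)
E
```

```text
574 [ 45.8 -29.7]
573 [45.6 30.3]
642 [-6.9 -0.2]
647 [-7.3 60.6]
```

View pics/w8.png

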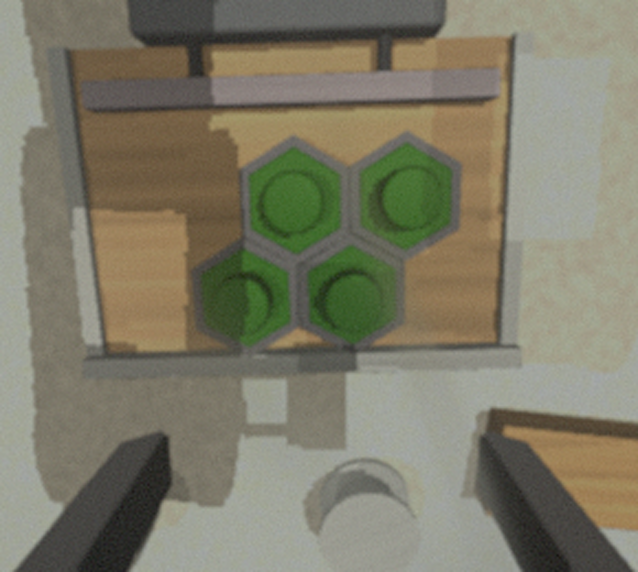

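Picture: the pack is correct, with gaps under 1 mm. I'll regrip the two second-row tiles and press them home gently.

```bash
python3 - <<'E'
from h import *
for (x,y),(dx,dy),n in [((-7.1,-.2),(.3,0),6),((-7.2,60.6),(.15,-.26),6)]:
    c=tray(x/1000,y/1000); hover(c,TY,.14); go(c,.0555); r.grab(); slide(dx,dy,n,3); letgo()
r.move_pose([.67,.04,.23],rot(np.pi/2)); r.pause(.3); im,p,P=cloud("wrist"); save("w9",im)
for x,y in [(45,-30.8),(44.7,29.3),(-7,0),(-7,60)]:
    w=tray(x/1000,y/1000); b=sel(p,w,.028,.05,.062); print(len(b),(untray(circ(b))*1000).round(1) if len(b)>10 else None)
im,p,P=cloud("top"); print([x["centre"] for x in r.tip_of("top","lever_knob")])
q=sel(p,(.628,-.30),.05,.12,.16); print("knob",len(q),(q.min(0)+q.max(0))/2); q=sel(p,(.628,-.30),.1,.045,.053); print("box",rect(q)); print(r.read_time())
E
```

```text
slide 2 f 5.0
slide 4 f 3.5
581 [ 45.7 -29.9]
582 [45.7 30.4]
649 [-7.2 -0.2]
660 [-7.1 59.5]
[[381.8, 175.3]]
knob 138 [ 0.63240083 -0.30040897  0.14438947]
box (array([ 0.63163226, -0.30083893]), (99.48719787597656, 90.15017700195312), np.float64(0.04734088416946655))
103.7083
```

```bash
python3 - <<'E'
from h import *
b=np.array([.6305,-.301]); yw=.048; u=np.array([-np.sin(yw),np.cos(yw)]); z=.137
at=lambda s:b+u*s
r.grab(); hover(at(-.045),yw,.26); go(at(-.045),z); f0=np.array(r.read_force())
F=lambda:(np.array(r.read_force())-f0)[:2]@-u
go(at(-.022),z,rate=.05); print("f",F().round(2))
go(at(.005),z,rate=.05); print("f",F().round(2)); s=.005
while s<.0125:
    s+=.0007; go(at(s),z,rate=.03); f=F()
    if f>4.5: break
print("s",s,"f",f.round(2)); r.pause(.3); im,p,P=cloud("top"); r.get_image("scene"); save("sq",np.vstack([r.get_image("scene")[0],im]) [100:768:1])
q=sel(p,at(.035),.03,.11,.15); print("knob",len(q)); r.pause(.9); print("hold f",F().round(2),r.read_time())
go(at(-.03),z,rate=.03); print("f",F().round(2)); go(at(-.045),z); go(at(-.045),.26)
r.move_pose([.67,.04,.23],rot(np.pi/2)); r.pause(.3); im,p,P=cloud("wrist"); save("w10",im)
for x,y in [(45,-30),(45,30),(-7,0),(-7,60)]:
    w=tray(x/1000,y/1000); bb=sel(p,w,.028,.05,.062); print((untray(circ(bb))*1000).round(1))
im,p,P=cloud("top"); save("top2",im); q=sel(p,(.628,-.30),.05,.12,.16); print("knob",(q.min(0)+q.max(0))/2,r.read_time())
big=np.vstack([cv2.imread("pics/top2.png"),cv2.imread("pics/w10.png")]); cv2.imwrite("pics/fin.png",cv2.resize(np.hstack([cv2.imread("pics/top2.png"),cv2.imread("pics/w10.png")]),(800,300)))
g=cv2.imread("pics/sq.png"); cv2.imwrite("pics/sq2.png",cv2.resize(g[50:284,60:372],None,fx=2,fy=2))
E
```

```text
f 1.24
f 2.61
s 0.0092 f 6.02
knob 155
hold f 5.7 111.6917
f 1.38
[ 45.5 -29.7]
[45.6 30.6]
[-7.3 -0.6]
[-7.1 59.6]
knob [ 0.63247832 -0.30034717  0.14321674] 116.2167
```

View pics/sq2.png

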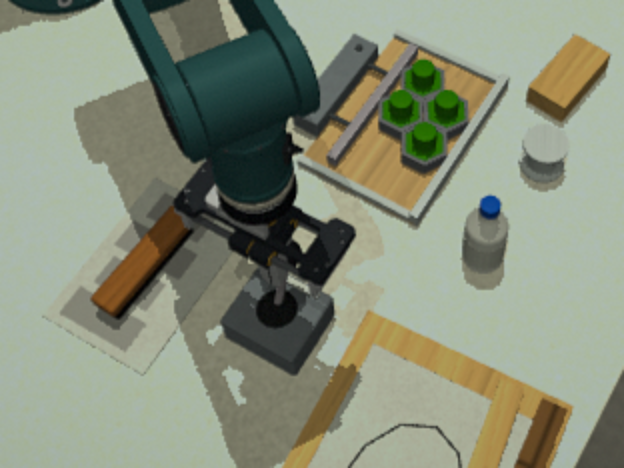

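View pics/fin.png

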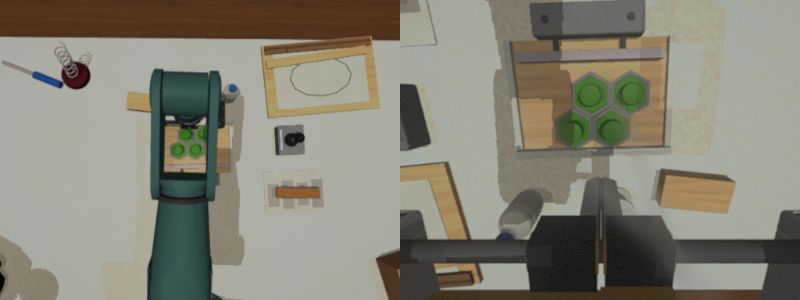

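The squeeze picture shows the lever over and the bar extended against the pack, with the end stop felt as a jump from 2.6 to 6 N. The final picture shows the lever upright, the tiles tight, the brush on the newspaper and the bystanders in place.

```bash
python3 - <<'E'
from h import *
r.move_pose([.45,.05,.36],rot(np.pi/2)); r.pause(.5); r.job_done(); print(r.read_time())
E
```

```text
the job is handed in; nothing more can be done
the job is handed in; nothing more can be done
```

Job handed in: the brush lies bristles down on the newspaper, and four tiles are packed two and two along the fence, squeezed once via the white-ridge side for over 1 s. The lever is back upright and the spool, bottle and block look undisturbed. One tile was nudged on the table while I carried another past it, before it was packed.

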